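Pack the pin kit and click its case shut

ROBOT

A 7-joint arm with a two-finger parallel gripper is mounted at the origin on the work surface. World frame = base frame: x ahead of the robot, y to its left, z up, the work surface at z = 0. Lengths are in mm, angles in degrees, forces in N, time in s.
With the tool pointing down it reaches from about 400 to 925 mm from the base axis. Payload 4.1 kg.
Tool frame: the origin (TCP) lies midway between the tips of the shut fingers; the grasp point (between the pads) lies 19 mm behind it (manip.grip_point_offset is the distance from the TCP to the grasp point, in mm); z points along the fingers, y is the line along which they close (so a half turn about z gives the same grasp; the last joint's range is limited). The gripper opens to 85 mm and grips with 20 to 120 N. Pads are 22 mm wide; open, the fingers measure 114 mm over their backs; the gripper's body (76 mm by 85 mm) begins 54 mm behind the grasp point. The pads swing forward as they close: fully open they stand 13 mm farther back than shut.
Start: joints at [58.728, 22.827, 2.584, 88.041, -1.071, 69.15, -2.905], TCP at [280.893, -586.21, 231.347] pointing down, gripper open.
Joint ranges: [-161.44, 161.44], [-28.35, 127.94], [-78.24, 83.42], [0, 140.83], [-78.03, 258.03], [13.02, 114.36], [-168.23, 168.23]. Speed limits (degrees/s): [147.25, 147.25, 180, 180, 180, 180, 180].

INTERFACE

Orientations are given as [roll, pitch, yaw] about the fixed x, y, z axes, in that order (R = Rz(yaw) Ry(pitch) Rx(roll)).
In Python, from cell import status, get_image, workorder, finder, manip gives the robot as it stands.
- The arm moves only by the shell command python3 -m crank 'ROWS' [FORCE]. ROWS is JSON, a list of rows, each an object with "delta_pos": the shift along the tool's x, y, z as a fraction of full scale, a list of three; "rotation": the turn, a rotation vector about the tool's x, y, z as a fraction of full scale, a list of three; "grip": the opening, from 0 (shut) to 1 (fully open). In form: [{"delta_pos": [dx, dy, dz], "rotation": [rx, ry, rz], "grip": grip}, ...]. A call has 1 to 12 rows; each row shifts and turns the commanded pose from where the row before left it, along the tool's axes as they then stand; what a row does not reach is not made up. Full scale, the value 1, is 40 cm for a shift and 90 degrees for a turn. A row lasts 1/10 s, in which the tool goes at most 50 mm and 8.59 degrees, less where a joint would pass 70% of its speed; a pose out of reach is approached as far as the arm can. A call with a number of a shift or a turn outside -1 to 1 is refused whole. A call with a gripper value outside its range is refused whole. The fingers move at their own pace and stop on an object; FORCE is the grip in N (left out, the last holds). Time passes only in rows, so rows that do not move let the fingers close. It gives the time, the measured TCP pose, the force, the opening and the grip force at its end, in the units of the state.
- status.observe(): the state, without advancing time (a new reading comes with each control period).
- get_image(name): name is "side" or "top" or "wrist"; returns a dict with "color" (420x560x3 uint8, blue, green, red), "camera_matrix" (3x3 intrinsics, pixels), "k1" (the pictures are not rectified: a ray, as slopes to the right and down, at radius r is drawn at 1 + k1 r^2 times it, then the intrinsics apply), "rvec" (rotation vector, rad) and "tvec" (3), from world to camera coordinates, as OpenCV has them. Camera axes: x right, y down, z forward; pixel columns grow to the right and rows downward; lengths in mm; the calibration is good to about 2 mm. A picture is of the moment at which its call begins. There is no depth.
- workorder.finish_job(): hands the job in; it is judged then, once.
Trained networks look in the newest picture that a camera, given by its name, has taken for a name from the list of things; names that differ only in an ending like _2 or _b are one class to them, and where a whole thing is asked for, a point or a joint stands for the part that bears it (a point fixed in the world has none). Each returns a list of dicts, best first, with "conf" (0 to 1); they miss things now and then, are a little off and sometimes report something else, mostly with a low value. They report only what shows in the picture. A call takes as long as a camera call. They do not tell look-alikes from the thing itself.
- finder.find_in(camera, query): "bbox" ([left, top, right, bottom] in pixels, round what is visible of it).
- finder.outline_of(camera, query): "pixels" (420x560 bool, what is visible of it) and "bbox" ([left, top, right, bottom] in pixels, round what is visible of it).
The state is a dict: "t": time; "joint_positions": joint angles; "joint_vel": joint speeds; "joint_efforts": joint torques, N m; "tool_pos": TCP position; "tool_rot": TCP orientation; "contact_force": force on the tool from outside, world axes, zero at the start; "moment": the same for the moment, N m; "opening": finger opening in mm; "finger_force": force on a finger pad.
Only numpy, scipy, OpenCV 4.12 (cv2) and the standard library are available. Lean on these libraries where they do the work, as an engineer would, in place of code of your own. Each camera call takes 0.05 s, during which the arm holds its last target. There are 200 camera calls.

TASK

Pack the locksmith's pin kit: take the brass padlock out of the open case and lay it well within the rubber mat, stand every small aluminium pin tin upright in the case's front trough, and press each tin's cap fully down. When that is all done, swing the case lid over and press it shut past its catch. Leave everything else on the bench where it is.

Things in the scene. Friction and masses are not known exactly. Their poses are not given: they have to be found in the camera images.
- case: open black plastic kit case, fixed: 210 (x) by 270 mm (y), walls 58 mm high, 5 thick. Origin: centre of underside, z up. Lid hinged along the top of the +x wall. Front half is an open trough with its floor 5 mm up: inner x -100 to +10, y -130 to +130 mm. Rear half (x over +10): grey foam block, top 48 mm up. Steel catch at the middle of the front (-x) wall
- lid (a joint): angle of the case lid: 0 shut, 1.57 upright, 1.85 its stop. The stiff hinge (about 2 N at the free edge) leaves it where it is put. About 0.06 rad before shut its front lip meets the sprung catch; about 10 N straight down near the middle of the free edge pushes it past, and it then stays shut, under 0.01
- lid_hinge (a point): middle of the hinge line, on the underside of the lid's rear edge; the hinge line runs along the case's y
- lid_edge (a point): middle of the lid's free (front) edge, on the outer face. The lid is a slab 215 mm from hinge line to free edge, 270 mm wide, 12 mm thick; its outer face looks up when shut, away from the case when upright. A lip hangs 19 mm below its underside along the middle 60 mm of the free edge
- padlock: brass padlock lying flat in the trough: body 34 mm (x) by 40 mm (y), 18 mm high, steel shackle reaching 46 mm from the origin along +y. About 160 g. Origin: centre of the body's underside
- mat: black rubber bench mat, fixed, 160 mm (x) by 140 mm (y), 3 mm thick; origin: centre of its underside
- tin1: round aluminium pin tin, 40 mm diameter, with a push-on cap of the same diameter; body 30 mm high, total height 41 mm with the cap home and up to 8 mm more while it is proud; about 90 g. Origin: centre of its underside, z up. May be absent
- tin1_top (a point): centre of the top face of tin1's cap
- tin1_cap (a joint): how far tin1's cap stands proud of fully home (m): 0 home, up to 0.008; it slides straight down under about 6 N and stays where it is left
- tin2: another pin tin, the same as tin1. May be absent
- tin2_top (a point): centre of the top face of tin2's cap
- tin2_cap (a joint): how far tin2's cap stands proud of fully home (m): 0 home, up to 0.008; it slides straight down under about 6 N and stays where it is left
- tin3: another pin tin, the same as tin1. May be absent
- tin3_top (a point): centre of the top face of tin3's cap
- tin3_cap (a joint): how far tin3's cap stands proud of fully home (m): 0 home, up to 0.008; it slides straight down under about 6 N and stays where it is left
- tin4: another pin tin, the same as tin1. May be absent
- tin4_top (a point): centre of the top face of tin4's cap
- tin4_cap (a joint): how far tin4's cap stands proud of fully home (m): 0 home, up to 0.008; it slides straight down under about 6 N and stays where it is left
- core: bystander, not part of the job: brass lock core standing upright, 28 mm diameter, 30 mm high, with a fin to its +x side. Origin: centre of its underside
- driver: bystander, not part of the job: screwdriver 150 mm long lying along its x, about 25 mm thick. Origin: centre of its underside
- blank: bystander, not part of the job: brass key blank lying flat, 58 mm long, 4 mm thick. Origin: centre of its underside
- solvent: bystander, not part of the job: clear bottle with green cap, 60 mm diameter, 160 mm high. Origin: centre of its underside
- spray: bystander, not part of the job: clear bottle with white cap, 44 mm diameter, 130 mm high. Origin: centre of its underside
- tape: bystander, not part of the job: yellow tape roll lying flat, 66 mm diameter, 20 mm high. Origin: centre of its underside
Not all that is in view belongs to the job. Leave any purple look-alike of the padlock alone.

How it is judged (in metres and radians):
On the way, in this order (a step that is already met when the one before it is completed fails the run):
1. with the case lid still open: padlock flat on the mat, every tin standing in the trough with its cap home (x of padlock in the frame of mat between -0.065 and 0.065 m and y of padlock in the frame of mat between -0.055 and 0.055 m and z of padlock in the frame of mat below 0.012 m and angle between padlock's own z axis and vertical below 0.3 rad and x of tin1 in the frame of case between -0.09 and 0 m and y of tin1 in the frame of case between -0.12 and 0.12 m and z of tin1 in the frame of case between 0 and 0.012 m and angle between each of tin1, tin2, tin3, tin4's own z axis and vertical below 0.15 rad and x of tin2 in the frame of case between -0.09 and 0 m and y of tin2 in the frame of case between -0.12 and 0.12 m and z of tin2 in the frame of case between 0 and 0.012 m and x of tin3 in the frame of case between -0.09 and 0 m and y of tin3 in the frame of case between -0.12 and 0.12 m and z of tin3 in the frame of case between 0 and 0.012 m and x of tin4 in the frame of case between -0.09 and 0 m and y of tin4 in the frame of case between -0.12 and 0.12 m and z of tin4 in the frame of case between 0 and 0.012 m and value of joint each of tin1_cap, tin2_cap, tin3_cap, tin4_cap below 0.002 m and value of joint lid above 0.5 rad), for 0.2 s.
2. the case lid is pressed shut past its catch (value of joint lid below 0.02 rad), for 0.2 s.
At the end, for the whole second after the job is handed in: the lid is shut past its catch (under 0.02 rad), every present tin stands upright (within 0.15 rad) on the floor of the case's front trough with its cap home (under 2 mm proud), the padlock lies flat on the mat with its origin within 65 mm (x) and 55 mm (y) of the mat's centre, all at rest (value of joint lid below 0.02 rad and x of padlock in the frame of mat between -0.065 and 0.065 m and y of padlock in the frame of mat between -0.055 and 0.055 m and z of padlock in the frame of mat below 0.012 m and angle between padlock's own z axis and vertical below 0.3 rad and x of tin1 in the frame of case between -0.09 and 0 m and y of tin1 in the frame of case between -0.12 and 0.12 m and z of tin1 in the frame of case between 0 and 0.012 m and angle between each of tin1, tin2, tin3, tin4's own z axis and vertical below 0.15 rad and x of tin2 in the frame of case between -0.09 and 0 m and y of tin2 in the frame of case between -0.12 and 0.12 m and z of tin2 in the frame of case between 0 and 0.012 m and x of tin3 in the frame of case between -0.09 and 0 m and y of tin3 in the frame of case between -0.12 and 0.12 m and z of tin3 in the frame of case between 0 and 0.012 m and x of tin4 in the frame of case between -0.09 and 0 m and y of tin4 in the frame of case between -0.12 and 0.12 m and z of tin4 in the frame of case between 0 and 0.012 m and value of joint each of tin1_cap, tin2_cap, tin3_cap, tin4_cap below 0.002 m and linear speed of each of tin1, tin2, tin3, tin4, padlock below 0.02 m/s); the robot touches nothing.
It fails at once if another thing on the bench is pushed more than 60 mm (distance of any of core, driver, blank, solvent, spray, tape from where it was at the start of the episode above 0.06 m).
It fails at once if a standing bystander is knocked over (angle between any of core, solvent, spray's own z axis and vertical above 0.8 rad).
Of tin1, tin2, tin3, tin4 only 2 to 4 are there at a start; the rules pass over those that are not, and their reading is None.
At some moment in a run one of tin1, tin2, tin3, tin4, padlock may be knocked a few centimetres aside while the robot is not near it.
It also fails if it takes over 210 s, if anything falls off the work surface, if the arm or the gripper's body presses on something with over 40 N, if the wrist force passes 120 N, or if a joint passes its speed limit or range.

## Working session

There is one attempt and no reset: what is moved stays moved. The work goes in short steps, Python scripts to look and compute and a shell command to move; the robot and the scene stay as the last step left them, time stands still between calls to the robot, and variables do not carry over. Pictures are saved under pics/ and viewed, at most 14 in all, crops included, and the job is handed in when it is done.

```bash
ls; mkdir -p pics
python3 - <<'E'
from cell import status,get_image,finder,manip
import cv2,json
print(status.observe())
for n in ("top","side"):
    im=get_image(n); cv2.imwrite(f"pics/{n}0.png",im["color"]); print(n,im["camera_matrix"],im["k1"],im["rvec"],im["tvec"])
E
```

```text
pics
{'t': 0.0, 'joint_positions': array([58.72496153, 22.87242335,  2.57856874, 88.11143749, -1.07075155,
       69.14838659, -2.9061059 ]), 'joint_vel': array([-0.04337889, -0.01095073, -0.07293465, -0.11224886,  0.0762584 ,
       -0.03758896,  0.05276819]), 'joint_efforts': array([ 7.34442601e-04, -4.75129366e+01,  1.36536106e+00, -2.54220951e+01,
        1.15858970e-02,  9.52566625e-03,  3.35047829e-06]), 'tool_pos': array([ 280.65812429, -585.6189418 ,  230.27841608]), 'tool_rot': array([-1.79892131e+02,  7.53614883e-03,  2.56098135e+01]), 'contact_force': array([0.19129629, 0.54503852, 0.01438264]), 'moment': array([-0.00770429, -0.0774531 , -0.03813509]), 'finger_force': 0.0, 'opening': 85.31419316967204}
top [[531.59300857   0.         282.25809318]
 [  0.         531.59300857 206.06235385]
 [  0.           0.           1.        ]] -0.02570743018741588 [ 2.15019329 -2.20033508  0.05390372] [  86.40210067  533.44202933 1153.16215729]
side [[397.90933883   0.         280.29306002]
 [  0.         397.90933883 210.32031772]
 [  0.           0.           1.        ]] -0.010897393685755983 [ 0.4517016  -2.65339256  1.26069994] [498.83536077 135.16865506 864.04855968]
```

View pics/top0.png

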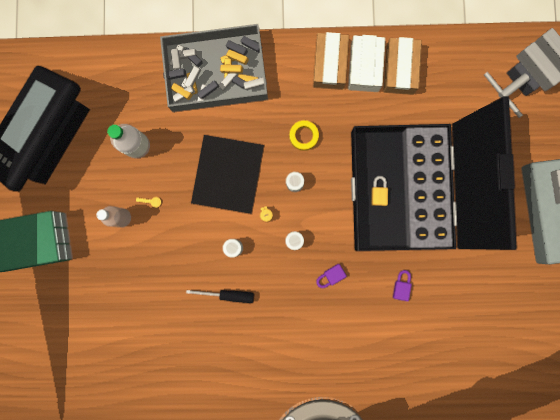

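View pics/side0.png

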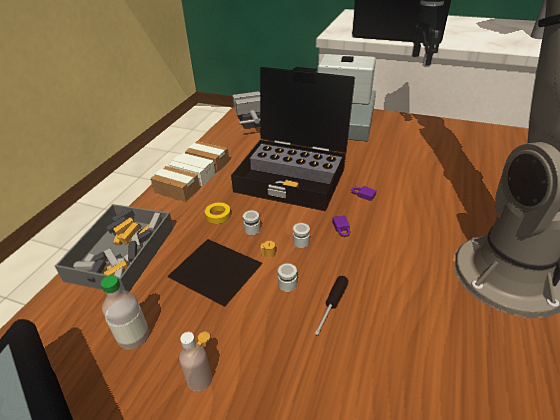

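Top view: brass padlock in trough at (380,190). Two purple look-alikes at (332,276) and (403,285) are not the target. Three tins are at (295,181), (295,240) and (232,248), and the mat is at (228,174). The case's hinge is on the image right, so its +x is world −y, with the lid about upright. The side view agrees.

```bash
cat > h.py <<'E'
import numpy as np,cv2
from scipy.optimize import least_squares
from cell import status,get_image,finder
def proj(im,P):
    P=np.atleast_2d(np.asarray(P,float))
    d=np.array([im["k1"],0,0,0,0.])
    return cv2.projectPoints(P,np.array(im["rvec"],float),np.array(im["tvec"],float),np.array(im["camera_matrix"]),d)[0][:,0]
def ray(im,px):
    n=cv2.undistortPointsIter(np.array([[px]],float),np.array(im["camera_matrix"]),np.array([im["k1"],0,0,0,0.]),None,None,(3,50,1e-9))[0,0]
    R=cv2.Rodrigues(np.array(im["rvec"],float))[0]; t=np.array(im["tvec"],float).ravel()
    return -R.T@t, R.T@np.array([n[0],n[1],1.])
def at_z(im,px,z):
    c,d=ray(im,px); return c+d*(z-c[2])/d[2]
def tri(obs):
    A=np.zeros((3,3));b=np.zeros(3);L=[]
    for im,px in obs:
        c,d=ray(im,px);d=d/np.linalg.norm(d);M=np.eye(3)-np.outer(d,d);A+=M;b+=M@c;L.append((c,d))
    X=np.linalg.solve(A,b); return X,max(np.linalg.norm(np.cross(X-c,d)) for c,d in L)
def cen(m):
    ys,xs=np.nonzero(m); return np.array([xs.mean(),ys.mean()])
def box(im,px,r=0): pass
E
python3 - <<'E'
from h import *
np.set_printoptions(precision=1,suppress=True)
I={n:get_image(n) for n in("top","side")}
for n in I:
    for q in("padlock","tin1","tin1_top","mat","case","lid_edge","core","blank","driver","tape","solvent","spray"):
        for o in finder.outline_of(n,q):
            m=o["pixels"]; print(n,q,round(o["conf"],2),np.array(o["bbox"]),m.sum(),cen(m) if m.any() else "", at_z(I[n],cen(m),20) if m.any() else "")
E
```

```text
top padlock 0.8 [315.3 262.6 345.7 288.2] 405 [332.1 276. ] [379.7 -31.3  20. ]
top padlock 0.79 [373.1 177.9 386.  203. ] 347 [379.6 193.9] [ 557.  -140.9   20. ]
top padlock 0.66 [393.  269.3 409.9 301. ] 390 [402.3 286.5] [ 353.7 -183.1   20. ]
top padlock 0.46 [453.6  94.7 515.7 249.9] 8331 [484.8 178.9] [ 584.6 -373.6   20. ]
top tin1 0.8 [285.9 229.9 303.1 248.8] 235 [294.6 240.8] [458.3  48.7  20. ]
top tin1 0.78 [286.5 173.5 303.5 194. ] 317 [295. 182.] [588.   44.8  20. ]
top tin1 0.62 [223.1 241.9 242.5 258.6] 276 [232.6 248. ] [445.4 185.4  20. ]
top tin1 0.23 [221.  237.3 243.8 259.4] 293 [231.9 248.2] [445.1 186.8  20. ]
top mat 0.88 [191.8 133.7 264.1 213.3] 4380 [227.4 174.1] [609.2 194.4  20. ]
top case 0.92 [352.4  95.7 517.3 250.7] 21016 [436.5 183.6] [ 576.8 -266.7   20. ]
top lid_edge 0.98 [452.6  98.9 516.5 249.4] 8368 [484.8 178.6] [ 585.3 -373.6   20. ]
top core 0.69 [259.5 207.5 271.6 221.5] 145 [266.2 215.1] [516.1 110.   20. ]
top core 0.58 [352.6  95.1 516.7 253. ] 20804 [436.5 183.8] [ 576.4 -266.8   20. ]
top core 0.39 [452.   96.  517.4 249.7] 8508 [484.
[... 1500 characters left out ...]
 239.6 276.4 255.6] 216 [268.1 248.5] [517.4 117.4  20. ]
side blank 0.74 [167.6 239.9 263.9 310.4] 3384 [215.  271.5] [600.5 220.2  20. ]
side blank 0.69 [198.8 333.4 207.3 343.9] 119 [203.3 337.7] [545.7 373.8  20. ]
side blank 0.41 [244.2 209.4 256.3 224.9] 174 [250.9 216.5] [600.   24.7  20. ]
side driver 0.8 [312.6 277.6 346.4 332.8] 515 [333.7 298.5] [341.2 208.2  20. ]
side tape 0.74 [203.7 200.5 231.  222.4] 418 [217.6 213. ] [686.4  38.7  20. ]
side tape 0.48 [241.6 211.7 260.1 233.1] 337 [250.8 222.3] [591.5  45.1  20. ]
side solvent 0.69 [102.7 272.5 147.  351.6] 2241 [123.2 314.6] [719.3 379.7  20. ]
side spray 0.67 [181.9 329.3 213.1 391. ] 1339 [194.5 363.3] [535.6 424.2  20. ]
```

Run:
```python
import cv2,numpy as np
a=cv2.imread("pics/top0.png")[90:255,345:465]; b=cv2.imread("pics/side0.png")[140:215,225:355]
a=cv2.resize(a,None,fx=3.5,fy=3.5,interpolation=cv2.INTER_CUBIC); b=cv2.resize(b,None,fx=2.9,fy=2.9,interpolation=cv2.INTER_CUBIC)
o=np.zeros((580,800,3),np.uint8); o[:a.shape[0],:a.shape[1]]=a; o[:b.shape[0],420:420+b.shape[1]]=b
cv2.imwrite("pics/crop1.png",o)
```

```text
(no output)
```

View pics/crop1.png

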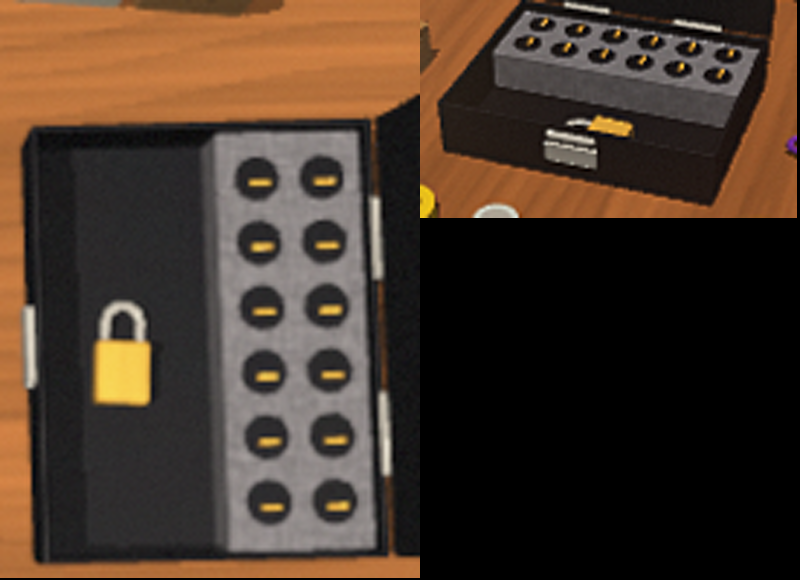

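Run:
```python
from h import *
np.set_printoptions(precision=1,suppress=True)
I={n:get_image(n) for n in("top","side")}
T,S=I["top"],I["side"]
cr=lambda x,y:(345+x/3.5,90+y/3.5)
loc=np.array([[-105,135,58],[-105,-135,58],[105,135,58],[105,-135,58]],float)
px=np.array([cr(33,128),cr(40,560),cr(370,122),cr(387,553)])
for p in px: print(at_z(T,p,58))
spx=np.array([(225+20/2.9,140+97/2.9),(225+295/2.9,140+160/2.9)])
spx=np.array([( (440-420)/2.9+225,140+97/2.9),((715-420)/2.9+225,140+160/2.9)])
def W(q):
    c,s=np.cos(q[2]),np.sin(q[2]); return loc@np.array([[c,-s,0],[s,c,0],[0,0,1]]).T+[q[0],q[1],0]
def f(q):
    w=W(q); return np.r_[(proj(T,w)-px).ravel(),(proj(S,w[:2])-spx).ravel()*.7]
r=least_squares(f,[576,-220,-1.57]); print(r.x[:2],np.degrees(r.x[2]),r.fun)
c=[cr(95,342),cr(152,342),cr(150,404),cr(93,403)]
for p in c: print("pl",at_z(T,p,23))
# mat
for n in I:
    o=finder.outline_of(n,"mat")[0]; m=o["pixels"].astype(np.uint8)
    k=cv2.findContours(m,cv2.RETR_EXTERNAL,cv2.CHAIN_APPROX_NONE)[0]; k=max(k,key=cv2.contourArea)
    k=cv2.approxPolyDP(k,6,True)[:,0]; w=np.array([at_z(I[n],p,3) for p in k]); print(n,k.tolist(),w,w.mean(0))
for n,q in(("side","lid_edge"),("top","lid_edge")):
    m=finder.outline_of(n,q)[0]["pixels"].astype(np.uint8)
    k=cv2.findContours(m,cv2.RETR_EXTERNAL,cv2.CHAIN_APPROX_NONE)[0]; k=max(k,key=cv2.contourArea)
    print(n,cv2.approxPolyDP(k,4,True)[:,0].tolist())
```

```text
[700.4 -85.9  58. ]
[435.6 -81.6  58. ]
[ 698.9 -292.6   58. ]
[ 435. -291.   58.]
[ 567.3 -187.6] -90.57988140834732 [-0.9 -1.4 -0.1  1.1  0.6 -1.1  0.2  1.8 -0.8  0.3  0.1 -1.6]
pl [ 570.8 -124.5   23. ]
pl [ 569.9 -160.2   23. ]
pl [ 530.9 -157.6   23. ]
pl [ 532.4 -122.    23. ]
top [[205, 136], [191, 202], [250, 213], [264, 146]] [[699.9 246.1   3. ]
 [550.5 279.5   3. ]
 [522.6 147.    3. ]
 [673.4 112.6   3. ]] [611.6 196.3   3. ]
side [[207, 239], [168, 277], [225, 306], [261, 263]] [[676.9 118.4   3. ]
 [700.5 254.8   3. ]
 [547.  284.5   3. ]
 [522.6 150.1   3. ]] [611.8 202.    3. ]
side [[262, 67], [262, 138], [345, 152], [354, 78], [312, 68]]
top [[507, 96], [452, 126], [459, 248], [517, 247]]
```

Candidates: brass padlock at (380,190) and two purple ones at (332,276) and (403,285). The crop confirms the brass one in the trough, with its shackle towards the image top, so it is the target. I'll lift, square the tool and fly above it, clear of the lid.

```bash
python3 -m crank '[{"delta_pos":[0,0,-0.1],"rotation":[0,0,0.0712],"grip":0.6},{"delta_pos":[0,0,-0.1],"rotation":[0,0,0.0712],"grip":0.6},{"delta_pos":[0,0,-0.1],"rotation":[0,0,0.0712],"grip":0.6},{"delta_pos":[0,0,-0.1],"rotation":[0,0,0.0712],"grip":0.6},{"delta_pos":[0,0,0],"rotation":[0,0,0],"grip":0.6}]' 40
```

```text
t: 2.2
tool_pos: [281.8, -588.4, 398.6]
tool_rot: [179.4, -0.3, -0.1]
contact_force: [0.2, -1.3, 0.6]
opening: 51.4
finger_force: 0.0
```

```bash
cat >> h.py <<'E'
from scipy.spatial.transform import Rotation as Rn
def go(x,y,z,yaw=None):
    s=status.observe(); p=np.array(s["tool_pos"]); R=Rn.from_euler("xyz",s["tool_rot"],degrees=True)
    d=R.inv().apply(np.array([x,y,z])-p)/400
    tgt=Rn.from_euler("xyz",[180,0,s["tool_rot"][2] if yaw is None else yaw],degrees=True)
    rv=(R.inv()*tgt).as_rotvec(degrees=True)/90
    n=int(np.ceil(max(np.linalg.norm(d)*400/45,np.linalg.norm(rv)*90/8)))
    print("t",round(s["t"],2),"pos",p.round(1),"rot",np.round(s["tool_rot"],2),"F",np.round(s["contact_force"],1),"op",round(s["opening"],1))
    print("total",d.round(4),rv.round(4),"n",n,"per row",(d/max(n,1)).round(4),(rv/max(n,1)).round(4))
E
python3 -m crank '[{"delta_pos":[0.0563,-0.0927,0],"rotation":[0,0,0],"grip":0.6},{"delta_pos":[0.0563,-0.0927,0],"rotation":[0,0,0],"grip":0.6},{"delta_pos":[0.0563,-0.0927,0],"rotation":[0,0,0],"grip":0.6},{"delta_pos":[0.0563,-0.0927,0],"rotation":[0,0,0],"grip":0.6},{"delta_pos":[0.0563,-0.0927,0],"rotation":[0,0,0],"grip":0.6},{"delta_pos":[0.0563,-0.0927,0],"rotation":[0,0,0],"grip":0.6},{"delta_pos":[0.0563,-0.0927,0],"rotation":[0,0,0],"grip":0.6},{"delta_pos":[0.0563,-0.0927,0],"rotation":[0,0,0],"grip":0.6},{"delta_pos":[0.0563,-0.0927,0],"rotation":[0,0,0],"grip":0.6},{"delta_pos":[0.0563,-0.0927,0],"rotation":[0,0,0],"grip":0.6},{"delta_pos":[0.0563,-0.0927,0],"rotation":[0,0,0],"grip":0.6},{"delta_pos":[0.0563,-0.0927,0],"rotation":[0,0,0],"grip":0.6}]'; python3 -c "
from h import *
go(551,-141,300,0)
im=get_image('wrist');cv2.imwrite('pics/w1.png',im['color']);
print(proj(im,[[551,-141,23],[567,-187,58]]), ray(im,(280,210)))"
```

```text
t: 3.4
tool_pos: [551.8, -139.8, 390.8]
tool_rot: [180.0, 0.0, 0.0]
contact_force: [0.9, -0.9, -0.0]
opening: 51.2
finger_force: 0.0
t 3.4 pos [ 551.8 -139.8  390.8] rot [1.7999e+02 2.0000e-02 0.0000e+00] F [ 0.9 -0.9 -0. ] op 51.2
total [-0.0019  0.003   0.2271] [0.0001 0.0002 0.    ] n 3 per row [-0.0006  0.001   0.0757] [0.     0.0001 0.    ]
[[283.42198949 156.63589656]
 [312.76031841 150.05708771]] (array([ 633.37946838, -140.52815716,  533.71718904]), array([-0.32954545,  0.01035769, -0.94422715]))
```

View wrist.

View pics/w1.png

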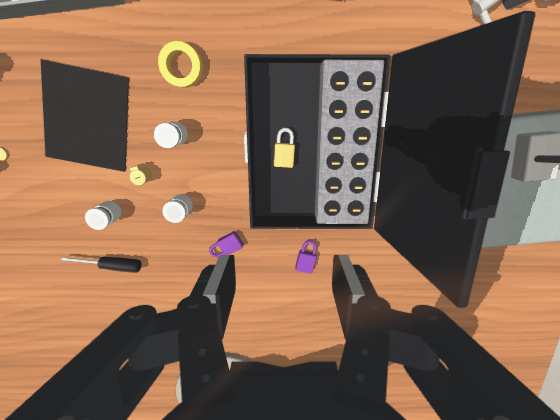

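Wrist view: padlock body at (284.5,154). The three tin caps are at about (168,134), (175,209) and (99,217), with the lid standing at the right. Triangulating against the top view.

Run:
```python
from h import *
np.set_printoptions(precision=1,suppress=True)
T=get_image("top");W=get_image("wrist");S=get_image("side")
def blob(im,c,r,kind):
    x,y=c;a=im["color"][y-r:y+r,x-r:x+r];h=cv2.cvtColor(a,cv2.COLOR_BGR2HSV)
    m=((h[...,1]<40)&(h[...,2]>190)) if kind=="w" else ((h[...,0]>15)&(h[...,0]<35)&(h[...,1]>110)&(h[...,2]>130))
    n,l,s,ce=cv2.connectedComponentsWithStats(m.astype(np.uint8)); i=1+np.argmax(s[1:,4]); return ce[i]+[x-r,y-r],s[i]
for nm,t,w,s in(("A",(295,181),(168,134),(251,216)),("B",(295,240),(175,209),(301,229)),("C",(232,248),(99,217),(287,270))):
    bt=blob(T,t,15,"w");bw=blob(W,w,20,"w");bs=blob(S,s,14,"w")
    print(nm,bt[0],bt[1][2:],bw[0],bw[1][2:],bs[0],bs[1][2:],tri([(T,bt[0]),(W,bw[0])]),tri([(T,bt[0]),(W,bw[0]),(S,bs[0])]))
bt=blob(T,(380,193),14,"y");bw=blob(W,(284,150),22,"y"); print(bt,bw,tri([(T,bt[0]),(W,bw[0])]),at_z(W,bw[0],23),at_z(T,bt[0],23))
# case via wrist: front rim corners & lid edge corners
for p in((246,55),(250,228)): print("rim",at_z(W,p,58))
print(proj(W,[[700,-83.6,58],[430,-81,58]]))
print("lid corners",)
for th in(1.57,1.7,1.85):
    c=np.cos(th);s=np.sin(th)
    loc=np.array([[105-215*c,135,58+215*s],[105-215*c,-135,58+215*s]]);q=np.radians(-90.58)
    w=np.array([[np.cos(q)*a-np.sin(q)*b+567.3,np.sin(q)*a+np.cos(q)*b-187.6,z] for a,b,z in loc]);print(th,w,proj(W,w),proj(S,w))
```

```text
A [294.6 180.8] [ 18  18 247] [171.6 135.2] [ 24  25 475] [250.5 215.8] [16 10 58] (array([588.2,  45.8,  44.2]), np.float64(0.47547587814516307)) (array([588.7,  46.3,  42.6]), np.float64(1.1605392364545961))
B [294.3 240.4] [ 18  18 248] [177.8 211.7] [ 23  22 369] [301.1 228.6] [17 11 71] (array([459. ,  49.3,  43.2]), np.float64(0.04014443063349803)) (array([459. ,  49.9,  40.8]), np.float64(1.0172641678500205))
C [231.6 247.8] [ 18  17 246] [100.3 217.8] [ 23  21 368] [287.1 270.6] [19 14 99] (array([446.2, 184.8,  45. ]), np.float64(0.18622631492169026)) (array([446.3, 185.9,  42.5]), np.float64(1.1410820821317398))
(array([379.5, 195.9]), array([  6,   8,  16,  19, 292], dtype=int32)) (array([290.2, 157.4]), array([ 17,  17,  21,  24, 308], dtype=int32)) (array([ 552.1, -142.7,   16.4]), np.float64(1.663985051188921)) [ 552.4 -144.    23. ] [ 552.4 -140.1   23. ]
rim [703.5 -77.1  58. ]
rim [436.6 -77.   58. ]
[[250.6  57.7]
 [252.4 231.6]]
lid corners
1.57 [[ 701.2 -293.8  273. ]
 [ 431.2 -291.1  273. ]] [[498.7  17.1]
 [433.7 315.5]] [[256.4  69.1]
 [352.7  79.9]]
1.7 [[ 700.9 -321.7  271.2]
 [ 431.  -318.9  271.2]] [[533.4  18.9]
 [459.5 315. ]] [[260.3  66.5]
 [354.9  76.8]]
1.85 [[ 700.6 -353.2  264.7]
 [ 430.6 -350.5  264.7]] [[566.8  22.4]
 [485.6 311.5]] [[264.7  65.1]
 [357.2  75.1]]
```

```bash
python3 -c "
from h import *
go(552,-142,60,-3)"
```

```text
t 3.6 pos [ 551.5 -140.2  390.5] rot [1.7999e+02 7.0000e-02 1.6000e-01] F [ 0.6 -1.1 -0.1] op 51.5
total [0.0023 0.0043 0.8263] [0.0001 0.0008 0.0351] n 8 per row [0.0003 0.0005 0.1033] [0.     0.0001 0.0044]
```

```bash
python3 -m crank '[{"delta_pos":[0.002,0.004,0.103],"rotation":[0,0,0.035],"grip":0.7},{"delta_pos":[0,0,0.103],"rotation":[0,0,0],"grip":0.7},{"delta_pos":[0,0,0.103],"rotation":[0,0,0],"grip":0.7},{"delta_pos":[0,0,0.103],"rotation":[0,0,0],"grip":0.7},{"delta_pos":[0,0,0.103],"rotation":[0,0,0],"grip":0.7},{"delta_pos":[0,0,0.103],"rotation":[0,0,0],"grip":0.7},{"delta_pos":[0,0,0.103],"rotation":[0,0,0],"grip":0.7},{"delta_pos":[0,0,0.105],"rotation":[0,0,0],"grip":0.7},{"delta_pos":[0,0,0],"rotation":[0,0,0],"grip":0.7}]'; python3 -c "
from h import *
im=get_image('wrist');cv2.imwrite('pics/w2.png',im['color']);go(552,-142,7,-3);print(proj(im,[[552,-142,23]]))"
```

```text
t: 4.5
tool_pos: [546.1, -144.1, 55.4]
tool_rot: [-180.0, 0.7, -3.3]
contact_force: [-0.8, -0.2, 0.4]
opening: 59.7
finger_force: 0.0
t 4.55 pos [ 549.  -144.4   58.7] rot [180.     0.38  -3.3 ] F [0.5 0.6 0.4] op 60.1
total [ 0.0079 -0.0063  0.1292] [ 0.      0.0042 -0.0033] n 2 per row [ 0.0039 -0.0032  0.0646] [ 0.      0.0021 -0.0017]
[[278.02358866 231.37600083]]
```

View pics/w2.png

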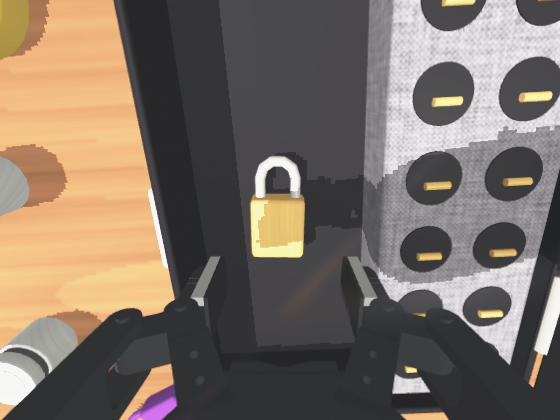

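The padlock body is at (278,226), centred between the fingers and where predicted. Descend and grip.

```bash
python3 -m crank '[{"delta_pos":[0.006,-0.004,0.065],"rotation":[0,0,0],"grip":0.7},{"delta_pos":[0.001,0,0.064],"rotation":[0,0,0],"grip":0.7},{"delta_pos":[0,0,0],"rotation":[0,0,0],"grip":0.7},{"delta_pos":[0,0,0],"rotation":[0,0,0],"grip":0.7},{"delta_pos":[0,0,0],"rotation":[0,0,0],"grip":0.7}]'; python3 -m crank '[{"delta_pos":[0,0,0],"rotation":[0,0,0],"grip":0},{"delta_pos":[0,0,0],"rotation":[0,0,0],"grip":0},{"delta_pos":[0,0,0],"rotation":[0,0,0],"grip":0},{"delta_pos":[0,0,0],"rotation":[0,0,0],"grip":0},{"delta_pos":[0,0,0],"rotation":[0,0,0],"grip":0},{"delta_pos":[0,0,0],"rotation":[0,0,0],"grip":0}]' 50
```

```text
t: 5.05
tool_pos: [556.3, -142.2, 11.6]
tool_rot: [179.9, -0.2, -3.2]
contact_force: [-0.5, 0.1, -0.3]
opening: 59.7
finger_force: 0.0
t: 5.65
tool_pos: [555.8, -141.7, 10.7]
tool_rot: [180.0, -0.1, -3.2]
contact_force: [-1.6, 0.2, 6.1]
opening: 32.5
finger_force: 50.6
```

```bash
python3 -m crank '[{"delta_pos":[0,0,-0.05],"rotation":[0,0,0],"grip":0},{"delta_pos":[0,0,-0.11],"rotation":[0,0,0],"grip":0},{"delta_pos":[0,0,-0.11],"rotation":[0,0,0],"grip":0},{"delta_pos":[0,0,-0.05],"rotation":[0,0,0],"grip":0}]';python3 -c "
from h import *
go(611,198,130,0)"
```

```text
t: 6.05
tool_pos: [557.0, -141.9, 141.4]
tool_rot: [179.9, -0.3, -3.2]
contact_force: [0.8, -0.3, -1.3]
opening: 32.6
finger_force: 50.2
t 6.05 pos [ 557.  -141.9  141.4] rot [179.94  -0.34  -3.17] F [ 0.8 -0.3 -1.3] op 32.6
total [ 0.0876 -0.8558  0.0282] [ 0.0008 -0.0038 -0.0353] n 8 per row [ 0.0109 -0.107   0.0035] [ 0.0001 -0.0005 -0.0044]
```

```bash
python3 -m crank '[{"delta_pos":[0.011,-0.107,0],"rotation":[0,0,0],"grip":0},{"delta_pos":[0.011,-0.107,0],"rotation":[0,0,0],"grip":0},{"delta_pos":[0.011,-0.107,0],"rotation":[0,0,0],"grip":0},{"delta_pos":[0.011,-0.107,0],"rotation":[0,0,0],"grip":0},{"delta_pos":[0.011,-0.107,0],"rotation":[0,0,0],"grip":0},{"delta_pos":[0.011,-0.107,0],"rotation":[0,0,0],"grip":0},{"delta_pos":[0.011,-0.107,0],"rotation":[0,0,0],"grip":0},{"delta_pos":[0.011,-0.107,0],"rotation":[0,0,0],"grip":0},{"delta_pos":[0,0,0.1],"rotation":[0,0,0],"grip":0},{"delta_pos":[0,0,0.1],"rotation":[0,0,0],"grip":0},{"delta_pos":[0,0,0.07],"rotation":[0,0,0],"grip":0},{"delta_pos":[0,0,0],"rotation":[0,0,0],"grip":0}]';python3 -c "
from h import *
go(611,198,10)"
```

```text
t: 7.25
tool_pos: [604.8, 196.6, 24.4]
tool_rot: [179.7, 0.6, -3.1]
contact_force: [-1.3, -1.0, -1.4]
opening: 32.4
finger_force: 50.1
t 7.25 pos [604.8 196.6  24.4] rot [179.74   0.56  -3.15] F [-1.3 -1.  -1.4] op 32.4
total [ 0.0157 -0.0045  0.0358] [0.0029 0.0062 0.    ] n 1 per row [ 0.0157 -0.0045  0.0358] [0.0029 0.0062 0.    ]
```

```bash
python3 -m crank '[{"delta_pos":[0,0,0.02],"rotation":[0,0,0],"grip":0},{"delta_pos":[0,0,0.015],"rotation":[0,0,0],"grip":0},{"delta_pos":[0,0,0],"rotation":[0,0,0],"grip":0},{"delta_pos":[0,0,0],"rotation":[0,0,0],"grip":0},{"delta_pos":[0,0,0],"rotation":[0,0,0],"grip":0}]'
```

```text
t: 7.75
tool_pos: [609.9, 198.6, 16.3]
tool_rot: [-180.0, -0.1, -3.2]
contact_force: [0.3, 0.5, -0.7]
opening: 32.8
finger_force: 50.2
```

```bash
python3 -m crank '[{"delta_pos":[0,0,0.009],"rotation":[0,0,0],"grip":0},{"delta_pos":[0,0,0.009],"rotation":[0,0,0],"grip":0},{"delta_pos":[0,0,0],"rotation":[0,0,0],"grip":0},{"delta_pos":[0,0,0],"rotation":[0,0,0],"grip":0},{"delta_pos":[0,0,0],"rotation":[0,0,0],"grip":0}]';python3 -m crank '[{"delta_pos":[0,0,0],"rotation":[0,0,0],"grip":0.65},{"delta_pos":[0,0,0],"rotation":[0,0,0],"grip":0.65},{"delta_pos":[0,0,0],"rotation":[0,0,0],"grip":0.65},{"delta_pos":[0,0,0],"rotation":[0,0,0],"grip":0.65},{"delta_pos":[0,0,-0.1],"rotation":[0,0,0],"grip":0.65},{"delta_pos":[0,0,-0.1],"rotation":[0,0,0],"grip":0.65},{"delta_pos":[0,0,-0.1],"rotation":[0,0,0],"grip":0.65},{"delta_pos":[0,0,0],"rotation":[0,0,0],"grip":0.65}]';python3 -c "
from h import *
im=get_image('wrist');cv2.imwrite('pics/w3.png',im['color']);go(446,185.3,120,0)
print(proj(im,[[446,185.3,43],[611,198,3]]))"
```

```text
t: 8.25
tool_pos: [609.6, 198.5, 8.8]
tool_rot: [-180.0, -0.0, -3.2]
contact_force: [-1.0, -0.6, 4.7]
opening: 32.7
finger_force: 51.0
t: 9.05
tool_pos: [613.4, 200.3, 134.7]
tool_rot: [-179.7, -0.7, -3.2]
contact_force: [1.2, 0.3, 0.6]
opening: 55.7
finger_force: 0.0
t 9.1 pos [611.5 199.4 131.7] rot [-179.85   -0.38   -3.19] F [0.6 0.1 0.3] op 55.3
total [-0.4113  0.0583  0.0262] [-0.0016 -0.0043 -0.0354] n 4 per row [-0.1028  0.0146  0.0066] [-0.0004 -0.0011 -0.0088]
[[307.06917888 368.92313214]
 [285.52998395 199.74075145]]
```

View pics/w3.png

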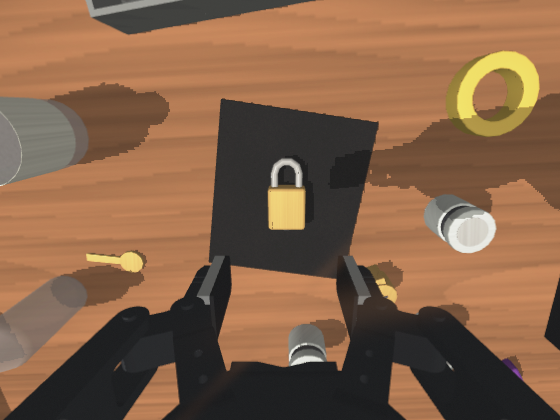

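The padlock lies flat near the mat's centre, its body at (286,208). Next is tin C, at about (446,185).

```bash
python3 -m crank '[{"delta_pos":[-0.103,0.0145,0],"rotation":[0,0,0],"grip":0.7},{"delta_pos":[-0.103,0.0145,0],"rotation":[0,0,0],"grip":0.7},{"delta_pos":[-0.103,0.0145,0],"rotation":[0,0,0],"grip":0.7},{"delta_pos":[-0.103,0.0145,0.02],"rotation":[0,0,0],"grip":0.7},{"delta_pos":[0,0,0],"rotation":[0,0,-0.0354],"grip":0.7},{"delta_pos":[0,0,0],"rotation":[0,0,0],"grip":0.7},{"delta_pos":[0,0,0],"rotation":[0,0,0],"grip":0.7}]' 40;python3 -c "
from h import *
im=get_image('wrist');cv2.imwrite('pics/w4.png',im['color']);go(446,185.3,7,0)
print(proj(im,[[446,185.3,43]]))"
```

```text
t: 9.8
tool_pos: [443.8, 184.3, 119.7]
tool_rot: [-180.0, -0.0, -0.1]
contact_force: [0.2, -0.8, -0.0]
opening: 59.8
finger_force: 0.0
t 9.85 pos [444.2 184.5 119.9] rot [-1.7998e+02 -2.0000e-02 -8.0000e-02] F [ 1.9 -0.2 -0.5] op 59.8
total [ 0.0044 -0.002   0.2823] [-0.0002 -0.0002 -0.0009] n 3 per row [ 0.0015 -0.0007  0.0941] [-0.0001 -0.0001 -0.0003]
[[280.88846587 213.42418886]]
```

View pics/w4.png

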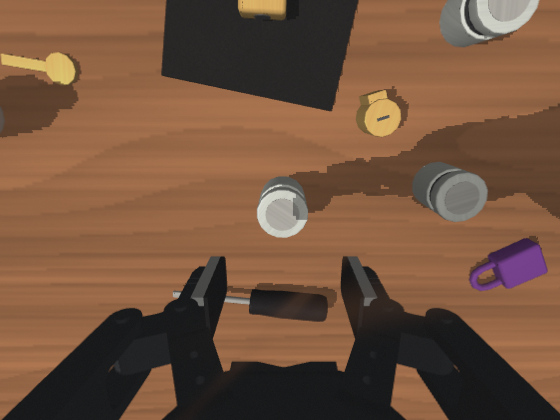

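Tin C's cap is at (281,214), as predicted. Descend and grip.

```bash
python3 -m crank '[{"delta_pos":[0.004,-0.002,0.09],"rotation":[0,0,0],"grip":0.7},{"delta_pos":[0,0,0.09],"rotation":[0,0,0],"grip":0.7},{"delta_pos":[0,0,0.07],"rotation":[0,0,0],"grip":0.7},{"delta_pos":[0,0,0.032],"rotation":[0,0,0],"grip":0.7},{"delta_pos":[0,0,0],"rotation":[0,0,0],"grip":0.7},{"delta_pos":[0,0,0],"rotation":[0,0,0],"grip":0.7},{"delta_pos":[0,0,0],"rotation":[0,0,0],"grip":0},{"delta_pos":[0,0,0],"rotation":[0,0,0],"grip":0},{"delta_pos":[0,0,0],"rotation":[0,0,0],"grip":0},{"delta_pos":[0,0,0],"rotation":[0,0,0],"grip":0},{"delta_pos":[0,0,0],"rotation":[0,0,0],"grip":0}]';python3 -m crank '[{"delta_pos":[0,0,-0.08],"rotation":[0,0,0],"grip":0},{"delta_pos":[0,0,-0.12],"rotation":[0,0,0],"grip":0},{"delta_pos":[0,0,-0.12],"rotation":[0,0,0],"grip":0},{"delta_pos":[0,0,0],"rotation":[0,0,0],"grip":0}]';python3 -c "
from h import *
go(502,-142.6,135,0)"
```

```text
t: 10.95
tool_pos: [446.4, 185.7, 8.8]
tool_rot: [-179.9, -0.2, -0.0]
contact_force: [-0.5, -0.1, 7.8]
opening: 39.1
finger_force: 40.2
t: 11.35
tool_pos: [449.5, 187.5, 142.0]
tool_rot: [-179.7, -0.8, -0.0]
contact_force: [0.1, 0.5, -1.6]
opening: 39.0
finger_force: 40.8
t 11.35 pos [449.5 187.5 142. ] rot [-1.7971e+02 -7.7000e-01 -1.0000e-02] F [ 0.1  0.5 -1.6] op 39.0
total [0.1311 0.8254 0.0149] [-0.0033 -0.0085 -0.0001] n 8 per row [0.0164 0.1032 0.0019] [-0.0004 -0.0011 -0.    ]
```

```bash
python3 -m crank '[{"delta_pos":[0.0164,0.1032,0],"rotation":[0,0,0],"grip":0},{"delta_pos":[0.0164,0.1032,0],"rotation":[0,0,0],"grip":0},{"delta_pos":[0.0164,0.1032,0],"rotation":[0,0,0],"grip":0},{"delta_pos":[0.0164,0.1032,0],"rotation":[0,0,0],"grip":0},{"delta_pos":[0.0164,0.1032,0],"rotation":[0,0,0],"grip":0},{"delta_pos":[0.0164,0.1032,0],"rotation":[0,0,0],"grip":0},{"delta_pos":[0.0164,0.1032,0],"rotation":[0,0,0],"grip":0},{"delta_pos":[0.0164,0.1032,0],"rotation":[0,0,0],"grip":0},{"delta_pos":[0,0,0],"rotation":[0,0,0],"grip":0},{"delta_pos":[0,0,0],"rotation":[0,0,0],"grip":0},{"delta_pos":[0,0,0],"rotation":[0,0,0],"grip":0}]';python3 -c "
from h import *
go(502,-142.6,16,0)"
```

```text
t: 12.45
tool_pos: [497.1, -143.7, 134.9]
tool_rot: [-180.0, 0.0, 0.1]
contact_force: [-0.2, 0.4, -1.4]
opening: 39.2
finger_force: 40.9
t 12.45 pos [ 497.1 -143.7  134.9] rot [-1.7996e+02  4.0000e-02  9.0000e-02] F [-0.2  0.4 -1.4] op 39.2
total [ 0.0126 -0.0025  0.2973] [-0.0005  0.0005  0.0011] n 3 per row [ 0.0042 -0.0008  0.0991] [-0.0002  0.0002  0.0004]
```

```bash
python3 -m crank '[{"delta_pos":[0.0126,-0.0025,0.08],"rotation":[0,0,0],"grip":0},{"delta_pos":[0,0,0.08],"rotation":[0,0,0],"grip":0},{"delta_pos":[0,0,0.08],"rotation":[0,0,0],"grip":0},{"delta_pos":[0,0,0.04],"rotation":[0,0,0],"grip":0},{"delta_pos":[0,0,0.017],"rotation":[0,0,0],"grip":0},{"delta_pos":[0,0,0],"rotation":[0,0,0],"grip":0},{"delta_pos":[0,0,0],"rotation":[0,0,0],"grip":0},{"delta_pos":[0,0,0],"rotation":[0,0,0],"grip":0}]'
```

```text
t: 13.25
tool_pos: [503.6, -144.1, 17.8]
tool_rot: [180.0, -0.1, 0.0]
contact_force: [0.5, -0.2, -1.2]
opening: 39.1
finger_force: 40.9
```

```bash
python3 -m crank '[{"delta_pos":[0,0,0.006],"rotation":[0,0,0],"grip":0},{"delta_pos":[0,0,0.005],"rotation":[0,0,0],"grip":0},{"delta_pos":[0,0,0],"rotation":[0,0,0],"grip":0},{"delta_pos":[0,0,0],"rotation":[0,0,0],"grip":0}]';python3 -m crank '[{"delta_pos":[0,0,0],"rotation":[0,0,0],"grip":0.65},{"delta_pos":[0,0,0],"rotation":[0,0,0],"grip":0.65},{"delta_pos":[0,0,0],"rotation":[0,0,0],"grip":0.65},{"delta_pos":[0,0,-0.09],"rotation":[0,0,0],"grip":0.65},{"delta_pos":[0,0,-0.085],"rotation":[0,0,0],"grip":0},{"delta_pos":[0,0,0],"rotation":[0,0,0],"grip":0},{"delta_pos":[0,0,0],"rotation":[0,0,0],"grip":0},{"delta_pos":[0,0,0],"rotation":[0,0,0],"grip":0},{"delta_pos":[0,0,0],"rotation":[0,0,0],"grip":0},{"delta_pos":[0,0,0],"rotation":[0,0,0],"grip":0}]'; python3 -c "
from h import *
im=get_image('wrist');cv2.imwrite('pics/w5.png',im['color']);go(503,-143,46,0)
print(proj(im,[[503,-143,46]]))"
```

```text
t: 13.65
tool_pos: [503.3, -144.3, 13.8]
tool_rot: [180.0, -0.1, -0.0]
contact_force: [-3.0, 0.8, 10.6]
opening: 39.0
finger_force: 42.0
t: 14.65
tool_pos: [501.7, -143.9, 81.0]
tool_rot: [-180.0, 0.1, 0.0]
contact_force: [0.2, -0.2, 0.6]
opening: -0.3
finger_force: 0.0
t 14.7 pos [ 501.9 -143.9   81.2] rot [-1.7998e+02  9.0000e-02  1.0000e-02] F [0.9 0.4 0.5] op 0.3
total [ 0.0029 -0.0023  0.0881] [-0.0002  0.001   0.0001] n 1 per row [ 0.0029 -0.0023  0.0881] [-0.0002  0.001   0.0001]
[[280.58252845 236.5851123 ]]
```

View pics/w5.png

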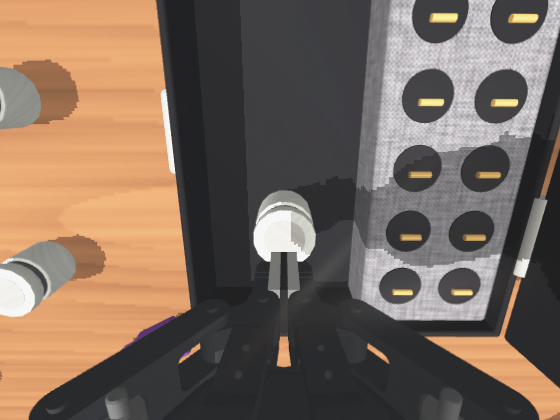

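Tin C stands in the trough with its cap at (284,236), and the shut fingertips are in line above it. Press down gently.

```bash
python3 -m crank '[{"delta_pos":[0.002,0,0.06],"rotation":[0,0,0],"grip":0},{"delta_pos":[0,0,0.012],"rotation":[0,0,0],"grip":0},{"delta_pos":[0,0,0.008],"rotation":[0,0,0],"grip":0},{"delta_pos":[0,0,0.005],"rotation":[0,0,0],"grip":0},{"delta_pos":[0,0,0],"rotation":[0,0,0],"grip":0},{"delta_pos":[0,0,0],"rotation":[0,0,0],"grip":0}]'; python3 -m crank '[{"delta_pos":[0,0,0.005],"rotation":[0,0,0],"grip":0},{"delta_pos":[0,0,0.005],"rotation":[0,0,0],"grip":0},{"delta_pos":[0,0,0],"rotation":[0,0,0],"grip":0},{"delta_pos":[0,0,0],"rotation":[0,0,0],"grip":0}]'
```

```text
t: 15.3
tool_pos: [502.8, -144.0, 48.5]
tool_rot: [-180.0, 0.1, 0.0]
contact_force: [-3.1, 1.0, 4.5]
opening: -0.0
finger_force: 2.2
t: 15.7
tool_pos: [502.1, -143.8, 46.0]
tool_rot: [-180.0, 0.2, -0.0]
contact_force: [-9.4, 2.6, 19.5]
opening: -0.2
finger_force: 9.5
```

The cap is home (z 46.0, force rising to 19 N). Next is tin B, at (459,49).

```bash
python3 -m crank '[{"delta_pos":[0,0,-0.09],"rotation":[0,0,0],"grip":0},{"delta_pos":[0,0,-0.11],"rotation":[0,0,0],"grip":0},{"delta_pos":[-0.021,-0.0965,0],"rotation":[0,0,0],"grip":0.7},{"delta_pos":[-0.021,-0.0965,0],"rotation":[0,0,0],"grip":0.7},{"delta_pos":[-0.021,-0.0965,0],"rotation":[0,0,0],"grip":0.7},{"delta_pos":[-0.021,-0.0965,0],"rotation":[0,0,0],"grip":0.7},{"delta_pos":[-0.021,-0.0965,0],"rotation":[0,0,0],"grip":0.7},{"delta_pos":[0,0,0],"rotation":[0,0,0],"grip":0.7},{"delta_pos":[0,0,0],"rotation":[0,0,0],"grip":0.7},{"delta_pos":[0,0,0],"rotation":[0,0,0],"grip":0.7}]'; python3 -c "
from h import *
im=get_image('wrist');go(459,49.2,8,0)
print(proj(im,[[459,49.2,43]]))
c=im['color'];h=cv2.cvtColor(c,cv2.COLOR_BGR2HSV);m=((h[...,1]<45)&(h[...,2]>120)).astype(np.uint8);m[265:]=0
n,l,s,ce=cv2.connectedComponentsWithStats(m)
for i in range(1,n):
  if s[i,4]>200: print(s[i],ce[i].round(1), at_z(im,ce[i],43).round(1))"
```

```text
t: 16.7
tool_pos: [461.9, 47.8, 124.2]
tool_rot: [180.0, -0.1, -0.1]
contact_force: [0.2, -0.3, -0.6]
opening: 59.9
finger_force: 0.0
t 16.75 pos [461.8  47.5 124.1] rot [ 1.7997e+02 -4.0000e-02 -1.3000e-01] F [0.1 0.2 0.5] op 60.2
total [-0.0073 -0.0044  0.2903] [ 0.0003 -0.0005 -0.0014] n 3 per row [-0.0024 -0.0015  0.0968] [ 0.0001 -0.0002 -0.0005]
[[280.38657144 217.59274832]]
[ 256    0   61   69 3268] [285.6  32.4] [589.3  45.3  43. ]
[ 458   26   31   79 1305] [473.2  64.5] [570.1 -82.5  43. ]
[ 516  136   44   51 1364] [537.3 162.9] [ 502.7 -144.3   43. ]
[ 256  190   50   51 1906] [280.2 215.9] [460.5  49.3  43. ]
```

```bash
python3 -m crank '[{"delta_pos":[-0.006,-0.0044,0.09],"rotation":[0,0,0],"grip":0.7},{"delta_pos":[0,0,0.09],"rotation":[0,0,0],"grip":0.7},{"delta_pos":[0,0,0.07],"rotation":[0,0,0],"grip":0.7},{"delta_pos":[0,0,0.04],"rotation":[0,0,0],"grip":0.7},{"delta_pos":[0,0,0],"rotation":[0,0,0],"grip":0.7},{"delta_pos":[0,0,0],"rotation":[0,0,0],"grip":0.7},{"delta_pos":[0,0,0],"rotation":[0,0,0],"grip":0},{"delta_pos":[0,0,0],"rotation":[0,0,0],"grip":0},{"delta_pos":[0,0,0],"rotation":[0,0,0],"grip":0},{"delta_pos":[0,0,0],"rotation":[0,0,0],"grip":0},{"delta_pos":[0,0,0],"rotation":[0,0,0],"grip":0}]';python3 -m crank '[{"delta_pos":[0,0,-0.08],"rotation":[0,0,0],"grip":0},{"delta_pos":[0,0,-0.12],"rotation":[0,0,0],"grip":0},{"delta_pos":[0,0,-0.12],"rotation":[0,0,0],"grip":0},{"delta_pos":[0,0,0],"rotation":[0,0,0],"grip":0}]';python3 -c "
from h import *
go(568,-142.6,135,0)"
```

```text
t: 17.85
tool_pos: [460.2, 50.4, 9.4]
tool_rot: [180.0, -0.2, -0.0]
contact_force: [-0.8, -1.7, 7.6]
opening: 38.9
finger_force: 40.5
t: 18.25
tool_pos: [463.9, 51.7, 142.5]
tool_rot: [-179.9, -0.8, -0.0]
contact_force: [1.4, 0.3, -1.6]
opening: 39.3
finger_force: 40.8
t 18.25 pos [463.9  51.7 142.5] rot [-179.91   -0.81   -0.  ] F [ 1.4  0.3 -1.6] op 39.3
total [0.2599 0.4858 0.0218] [-0.001 -0.009 -0.   ] n 5 per row [0.052  0.0972 0.0044] [-0.0002 -0.0018 -0.    ]
```

```bash
python3 -m crank '[{"delta_pos":[0.0535,0.0965,0],"rotation":[0,0,0],"grip":0},{"delta_pos":[0.0535,0.0965,0],"rotation":[0,0,0],"grip":0},{"delta_pos":[0.0535,0.0965,0],"rotation":[0,0,0],"grip":0},{"delta_pos":[0.0535,0.0965,0],"rotation":[0,0,0],"grip":0},{"delta_pos":[0.0535,0.0965,0],"rotation":[0,0,0],"grip":0},{"delta_pos":[0,0,0],"rotation":[0,0,0],"grip":0},{"delta_pos":[0,0,0],"rotation":[0,0,0],"grip":0},{"delta_pos":[0,0,0],"rotation":[0,0,0],"grip":0}]'
```

```text
t: 19.05
tool_pos: [565.1, -140.7, 135.4]
tool_rot: [-179.9, 0.1, 0.1]
contact_force: [-0.7, 0.9, -0.9]
opening: 38.8
finger_force: 40.8
```

```bash
python3 -m crank '[{"delta_pos":[0.004,0.004,0.08],"rotation":[0,0,0],"grip":0},{"delta_pos":[0,0,0.08],"rotation":[0,0,0],"grip":0},{"delta_pos":[0,0,0.08],"rotation":[0,0,0],"grip":0},{"delta_pos":[0,0,0.04],"rotation":[0,0,0],"grip":0},{"delta_pos":[0,0,0.02],"rotation":[0,0,0],"grip":0},{"delta_pos":[0,0,0.007],"rotation":[0,0,0],"grip":0},{"delta_pos":[0,0,0],"rotation":[0,0,0],"grip":0},{"delta_pos":[0,0,0],"rotation":[0,0,0],"grip":0},{"delta_pos":[0,0,0],"rotation":[0,0,0],"grip":0}]'
```

```text
t: 19.95
tool_pos: [568.2, -143.1, 14.2]
tool_rot: [-180.0, -0.1, 0.1]
contact_force: [-0.5, 1.7, 2.8]
opening: 39.1
finger_force: 41.2
```

```bash
python3 -m crank '[{"delta_pos":[0,0,0],"rotation":[0,0,0],"grip":0.65},{"delta_pos":[0,0,0],"rotation":[0,0,0],"grip":0.65},{"delta_pos":[0,0,0],"rotation":[0,0,0],"grip":0.65},{"delta_pos":[0,0,-0.09],"rotation":[0,0,0],"grip":0.65},{"delta_pos":[0,0,-0.085],"rotation":[0,0,0],"grip":0},{"delta_pos":[0,0,0],"rotation":[0,0,0],"grip":0},{"delta_pos":[0,0,0],"rotation":[0,0,0],"grip":0},{"delta_pos":[0,0,0],"rotation":[0,0,0],"grip":0},{"delta_pos":[0,0,0],"rotation":[0,0,0],"grip":0},{"delta_pos":[0,0,0],"rotation":[0,0,0],"grip":0}]'; python3 -m crank '[{"delta_pos":[0,0,0.06],"rotation":[0,0,0],"grip":0},{"delta_pos":[0,0,0.012],"rotation":[0,0,0],"grip":0},{"delta_pos":[0,0,0.008],"rotation":[0,0,0],"grip":0},{"delta_pos":[0,0,0.005],"rotation":[0,0,0],"grip":0},{"delta_pos":[0,0,0],"rotation":[0,0,0],"grip":0},{"delta_pos":[0,0,0],"rotation":[0,0,0],"grip":0}]'; python3 -m crank '[{"delta_pos":[0,0,0.005],"rotation":[0,0,0],"grip":0},{"delta_pos":[0,0,0.005],"rotation":[0,0,0],"grip":0},{"delta_pos":[0,0,0],"rotation":[0,0,0],"grip":0},{"delta_pos":[0,0,0],"rotation":[0,0,0],"grip":0}]'
```

```text
t: 20.95
tool_pos: [566.7, -143.8, 82.2]
tool_rot: [-180.0, 0.1, 0.0]
contact_force: [0.0, -0.4, -0.5]
opening: -0.0
finger_force: 0.0
t: 21.55
tool_pos: [568.2, -144.0, 49.9]
tool_rot: [180.0, -0.1, 0.0]
contact_force: [0.2, 0.2, -0.1]
opening: -0.3
finger_force: 0.0
t: 21.95
tool_pos: [568.4, -144.1, 46.1]
tool_rot: [180.0, -0.1, 0.0]
contact_force: [-0.3, -0.1, 4.7]
opening: 0.0
finger_force: 2.6
```

```bash
python3 -m crank '[{"delta_pos":[0,0,0.005],"rotation":[0,0,0],"grip":0},{"delta_pos":[0,0,0.002],"rotation":[0,0,0],"grip":0},{"delta_pos":[0,0,0],"rotation":[0,0,0],"grip":0},{"delta_pos":[0,0,0],"rotation":[0,0,0],"grip":0}]';  python3 -m crank '[{"delta_pos":[0,0,-0.09],"rotation":[0,0,0],"grip":0},{"delta_pos":[0,0,-0.11],"rotation":[0,0,0],"grip":0},{"delta_pos":[0.0105,-0.0945,0],"rotation":[0,0,0],"grip":0.7},{"delta_pos":[0.0105,-0.0945,0],"rotation":[0,0,0],"grip":0.7},{"delta_pos":[0.0105,-0.0945,0],"rotation":[0,0,0],"grip":0.7},{"delta_pos":[0.0105,-0.0945,0],"rotation":[0,0,0],"grip":0.7},{"delta_pos":[0.0105,-0.0945,0],"rotation":[0,0,0],"grip":0.7},{"delta_pos":[0,0,0],"rotation":[0,0,0],"grip":0.7},{"delta_pos":[0,0,0],"rotation":[0,0,0],"grip":0.7},{"delta_pos":[0,0,0],"rotation":[0,0,0],"grip":0.7}]'
cat > b.py <<'E'
from h import *
import sys
im=get_image('wrist')
c=im['color'];cv2.imwrite(sys.argv[1],c);h=cv2.cvtColor(c,cv2.COLOR_BGR2HSV);m=((h[...,1]<45)&(h[...,2]>120)).astype(np.uint8);m[265:]=0
n,l,s,ce=cv2.connectedComponentsWithStats(m)
for i in range(1,n):
  if s[i,4]>200: print(s[i],ce[i].round(1), at_z(im,ce[i],43).round(1))
E
python3 b.py pics/w6.png; python3 -c "
from h import *
go(589,45.3,8,0)"
```

```text
t: 22.35
tool_pos: [568.5, -144.2, 45.9]
tool_rot: [180.0, -0.1, -0.0]
contact_force: [-5.7, 1.5, 22.1]
opening: -0.1
finger_force: 10.9
t: 23.35
tool_pos: [588.2, 43.5, 122.1]
tool_rot: [179.9, 0.0, -0.1]
contact_force: [-0.3, 0.6, 0.4]
opening: 59.7
finger_force: 0.0
[ 81 129  35  32 497] [ 96.6 143.1] [644.1 178.3  43. ]
[ 255  182   51   58 2111] [279.4 213. ] [589.9  45.6  43. ]
[ 464  206   77   56 2841] [502.8 234. ] [ 571.6 -134.3   43. ]
[420 208  29  57 892] [433.7 240.6] [565.9 -79.3  43. ]
t 23.4 pos [588.3  43.2 122.1] rot [ 1.7993e+02  3.0000e-02 -1.3000e-01] F [ 0.1 -0.3 -0. ] op 59.9
total [ 0.002  -0.0057  0.2853] [ 0.0007  0.0004 -0.0015] n 3 per row [ 0.0007 -0.0019  0.0951] [ 0.0002  0.0001 -0.0005]
```

```bash
python3 -m crank '[{"delta_pos":[0.003,-0.0057,0.09],"rotation":[0,0,0],"grip":0.7},{"delta_pos":[0,0,0.09],"rotation":[0,0,0],"grip":0.7},{"delta_pos":[0,0,0.07],"rotation":[0,0,0],"grip":0.7},{"delta_pos":[0,0,0.035],"rotation":[0,0,0],"grip":0.7},{"delta_pos":[0,0,0],"rotation":[0,0,0],"grip":0.7},{"delta_pos":[0,0,0],"rotation":[0,0,0],"grip":0.7},{"delta_pos":[0,0,0],"rotation":[0,0,0],"grip":0},{"delta_pos":[0,0,0],"rotation":[0,0,0],"grip":0},{"delta_pos":[0,0,0],"rotation":[0,0,0],"grip":0},{"delta_pos":[0,0,0],"rotation":[0,0,0],"grip":0},{"delta_pos":[0,0,0],"rotation":[0,0,0],"grip":0}]';python3 -m crank '[{"delta_pos":[0,0,-0.08],"rotation":[0,0,0],"grip":0},{"delta_pos":[0,0,-0.12],"rotation":[0,0,0],"grip":0},{"delta_pos":[0,0,-0.12],"rotation":[0,0,0],"grip":0},{"delta_pos":[0,0,0],"rotation":[0,0,0],"grip":0},{"delta_pos":[0,0,0],"rotation":[0,0,0],"grip":0}]';python3 -c "
from h import *
go(633,-142.6,135,0)"
```

```text
t: 24.5
tool_pos: [591.3, 47.3, 10.4]
tool_rot: [180.0, -0.2, -0.0]
contact_force: [-0.5, -0.7, 6.9]
opening: 39.0
finger_force: 40.5
t: 25.0
tool_pos: [590.4, 47.5, 138.0]
tool_rot: [-180.0, -0.2, 0.0]
contact_force: [-0.4, -0.2, -0.8]
opening: 38.8
finger_force: 40.6
t 25.0 pos [590.4  47.5 138. ] rot [-1.7999e+02 -1.8000e-01  1.0000e-02] F [-0.4 -0.2 -0.8] op 38.8
total [0.1065 0.4753 0.0078] [-0.0001 -0.002   0.0001] n 5 per row [0.0213 0.0951 0.0016] [-0.     -0.0004  0.    ]
```

```bash
python3 -m crank '[{"delta_pos":[0.0216,0.095,0],"rotation":[0,0,0],"grip":0},{"delta_pos":[0.0216,0.095,0],"rotation":[0,0,0],"grip":0},{"delta_pos":[0.0216,0.095,0],"rotation":[0,0,0],"grip":0},{"delta_pos":[0.0216,0.095,0],"rotation":[0,0,0],"grip":0},{"delta_pos":[0.0216,0.095,0],"rotation":[0,0,0],"grip":0},{"delta_pos":[0,0,0],"rotation":[0,0,0],"grip":0},{"delta_pos":[0,0,0],"rotation":[0,0,0],"grip":0},{"delta_pos":[0,0,0],"rotation":[0,0,0],"grip":0}]'
python3 -m crank '[{"delta_pos":[0,0,0.08],"rotation":[0,0,0],"grip":0},{"delta_pos":[0,0,0.08],"rotation":[0,0,0],"grip":0},{"delta_pos":[0,0,0.08],"rotation":[0,0,0],"grip":0},{"delta_pos":[0,0,0.04],"rotation":[0,0,0],"grip":0},{"delta_pos":[0,0,0.015],"rotation":[0,0,0],"grip":0},{"delta_pos":[0,0,0],"rotation":[0,0,0],"grip":0},{"delta_pos":[0,0,0],"rotation":[0,0,0],"grip":0},{"delta_pos":[0,0,0],"rotation":[0,0,0],"grip":0}]'
```

```text
t: 25.8
tool_pos: [631.9, -140.6, 134.9]
tool_rot: [-179.9, 0.2, 0.1]
contact_force: [-0.2, 0.6, -0.6]
opening: 39.3
finger_force: 40.7
t: 26.6
tool_pos: [634.3, -142.8, 20.3]
tool_rot: [180.0, -0.2, 0.0]
contact_force: [-0.0, 0.5, -1.2]
opening: 39.1
finger_force: 40.6
```

```bash
python3 -m crank '[{"delta_pos":[0,0,0.008],"rotation":[0,0,0],"grip":0},{"delta_pos":[0,0,0.005],"rotation":[0,0,0],"grip":0},{"delta_pos":[0,0,0],"rotation":[0,0,0],"grip":0},{"delta_pos":[0,0,0],"rotation":[0,0,0],"grip":0}]'; python3 -m crank '[{"delta_pos":[0,0,0],"rotation":[0,0,0],"grip":0.65},{"delta_pos":[0,0,0],"rotation":[0,0,0],"grip":0.65},{"delta_pos":[0,0,0],"rotation":[0,0,0],"grip":0.65},{"delta_pos":[0,0,-0.09],"rotation":[0,0,0],"grip":0.65},{"delta_pos":[0,0,-0.08],"rotation":[0,0,0],"grip":0},{"delta_pos":[0,0,0],"rotation":[0,0,0],"grip":0},{"delta_pos":[0,0,0],"rotation":[0,0,0],"grip":0},{"delta_pos":[0,0,0],"rotation":[0,0,0],"grip":0},{"delta_pos":[0,0,0],"rotation":[0,0,0],"grip":0},{"delta_pos":[0,0,0],"rotation":[0,0,0],"grip":0}]'; python3 -m crank '[{"delta_pos":[0,0,0.06],"rotation":[0,0,0],"grip":0},{"delta_pos":[0,0,0.012],"rotation":[0,0,0],"grip":0},{"delta_pos":[0,0,0.008],"rotation":[0,0,0],"grip":0},{"delta_pos":[0,0,0.005],"rotation":[0,0,0],"grip":0},{"delta_pos":[0,0,0],"rotation":[0,0,0],"grip":0},{"delta_pos":[0,0,0],"rotation":[0,0,0],"grip":0}]'; python3 -m crank '[{"delta_pos":[0,0,0.005],"rotation":[0,0,0],"grip":0},{"delta_pos":[0,0,0.005],"rotation":[0,0,0],"grip":0},{"delta_pos":[0,0,0],"rotation":[0,0,0],"grip":0},{"delta_pos":[0,0,0],"rotation":[0,0,0],"grip":0}]'
```

```text
t: 27.0
tool_pos: [633.8, -142.9, 15.4]
tool_rot: [180.0, -0.1, -0.0]
contact_force: [-2.3, 0.6, 7.8]
opening: 39.0
finger_force: 41.5
t: 28.0
tool_pos: [632.1, -142.5, 80.0]
tool_rot: [-180.0, 0.1, 0.0]
contact_force: [-0.0, 0.3, 0.5]
opening: 0.0
finger_force: 0.0
t: 28.6
tool_pos: [632.6, -142.6, 47.7]
tool_rot: [-180.0, 0.0, 0.0]
contact_force: [-2.0, -0.9, 4.8]
opening: 0.0
finger_force: 2.0
t: 29.0
tool_pos: [632.9, -142.6, 46.0]
tool_rot: [180.0, 0.0, -0.0]
contact_force: [-5.4, 1.8, 16.4]
opening: -0.4
finger_force: 8.0
```

All three are pressed home. Lift high and check the whole bench.

```bash
python3 -m crank '[{"delta_pos":[0,0,-0.1],"rotation":[0,0,0],"grip":0},{"delta_pos":[-0.021,0,-0.1],"rotation":[0,0,0],"grip":0},{"delta_pos":[-0.021,0,-0.1],"rotation":[0,0,0],"grip":0},{"delta_pos":[-0.021,0,-0.1],"rotation":[0,0,0],"grip":0},{"delta_pos":[-0.021,0,-0.1],"rotation":[0,0,0],"grip":0},{"delta_pos":[-0.021,0,-0.1],"rotation":[0,0,0],"grip":0},{"delta_pos":[-0.021,0,-0.1],"rotation":[0,0,0],"grip":0},{"delta_pos":[-0.021,0,-0.1],"rotation":[0,0,0],"grip":0},{"delta_pos":[0,0,-0.08],"rotation":[0,0,0],"grip":0},{"delta_pos":[0,0,0],"rotation":[0,0,0],"grip":0},{"delta_pos":[0,0,0],"rotation":[0,0,0],"grip":0},{"delta_pos":[0,0,0],"rotation":[0,0,0],"grip":0}]'; python3 b.py pics/w7.png; python3 -c "
from h import *
np.set_printoptions(precision=1,suppress=True)
S=get_image('side');cv2.imwrite('pics/side7.png',S['color'])
go(567,-300,392,0)
W=get_image('wrist')
for th in(1.6,1.7,1.8):
    c=np.cos(th);s=np.sin(th)
    q=np.radians(-90.58)
    w=np.array([[np.cos(q)*a-np.sin(q)*b+567.3,np.sin(q)*a+np.cos(q)*b-187.6,z] for a,b,z in[[105-215*c,135,58+215*s],[105-215*c,-135,58+215*s]]]);print(th,w.ravel(),proj(W,w).ravel())"
```

```text
t: 30.2
tool_pos: [573.5, -142.5, 393.6]
tool_rot: [-180.0, 0.2, 0.0]
contact_force: [-0.0, -0.2, -0.9]
opening: -0.2
finger_force: 0.0
[  0   0 109  24 984] [64.9 10.3] [782.9 167.7  43. ]
[242   0  47  11 392] [267.5   3.8] [ 790.4 -120.9   43. ]
[ 459    0  101   50 1531] [504.1  13.7] [ 779.3 -458.4   43. ]
[ 315   75   65  159 5890] [344.8 151. ] [ 584.  -243.6   43. ]
[271 108  26  26 528] [283.7 120.7] [ 631.4 -143.9   43. ]
[ 477  128   83  130 7264] [525.3 199.2] [ 502.1 -560.1   43. ]
[272 147  24  27 512] [283.6 159.9] [ 569.3 -143.8   43. ]
[273 183  24  27 511] [284.3 195.9] [ 507.4 -145.1   43. ]
t 30.3 pos [ 573.5 -142.5  393.4] rot [-180.     0.2    0. ] F [-0.  -0.   0.7] op -0.2
total [-0.   0.4  0. ] [-0.  0.  0.] n 4 per row [-0.   0.1  0. ] [-0.  0.  0.]
1.6 [ 701.2 -300.2  272.9  431.2 -297.5  272.9] [484.   43.4 427.3 326.2]
1.7 [ 700.9 -321.7  271.2  431.  -318.9  271.2] [509.6  44.2 446.5 325.3]
1.8 [ 700.7 -342.8  267.4  430.7 -340.1  267.4] [532.4  45.6 464.  323. ]
```

View pics/w7.png

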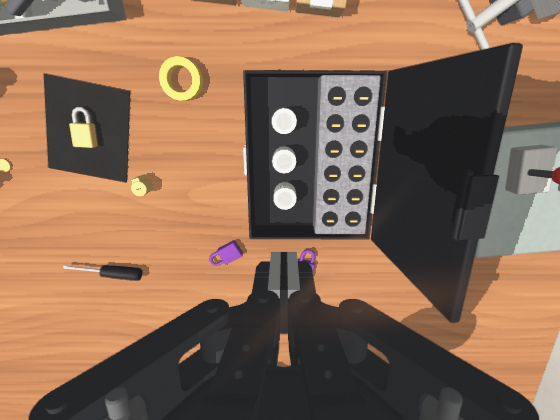

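View: three caps at (284,121), (284,160) and (284,196) stand in the trough, and the padlock is on the mat at (83,131). The lid is open at about 1.75 rad, its free edge running from (520,44) to (457,321). A grey box stands behind the lid, so I'll check its extent.

Run:
```python
import cv2,numpy as np
a=cv2.imread("pics/side7.png")[40:220,225:395]; b=cv2.imread("pics/top0.png")[80:280,440:560]
o=np.zeros((540,800,3),np.uint8); a=cv2.resize(a,None,fx=2.7,fy=2.7); b=cv2.resize(b,None,fx=2.7,fy=2.7)
o[:a.shape[0],:a.shape[1]]=a;o[:b.shape[0],470:470+b.shape[1]]=b; cv2.imwrite("pics/crop2.png",o)
```

```text
(no output)
```

View pics/crop2.png

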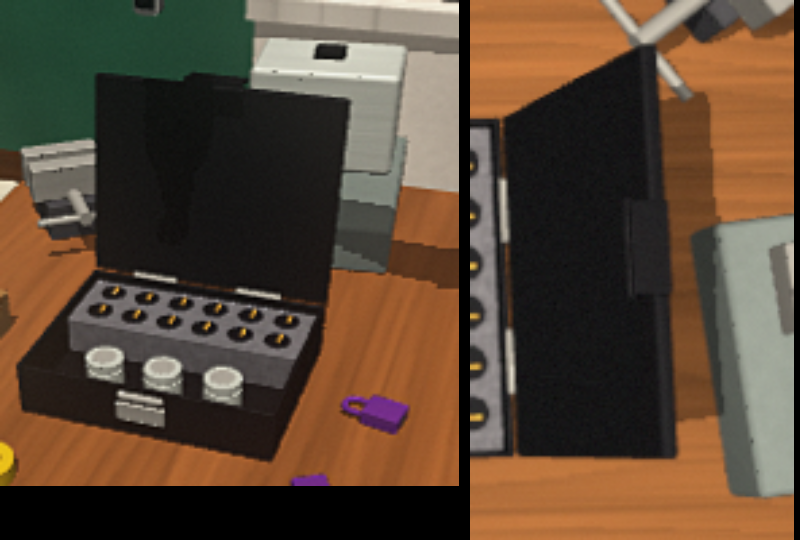

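Run:
```python
from h import *
np.set_printoptions(precision=1,suppress=True)
T=get_image("top");S=get_image("side")
b=at_z(S,(368.7,140),0);print("base",b)
for z in(0,50,100,150,200,250,300):print(z,proj(S,[[b[0],b[1],z]]),proj(T,[[b[0],b[1],z]]),at_z(T,(523.3,166),z),at_z(T,(538,263),z))
for th in(1.7,1.75,1.8):
    e=np.array([567,-293-0-(-215*np.cos(th)),58+215*np.sin(th)]);print(th,e)
```

```text
base [ 393.9 -489.9    0. ]
0 [[368.7 140. ]] [[538.1 264.2]] [ 614.  -468.8    0. ] [ 396.6 -489.8    0. ]
50 [[370.5 126.4]] [[548.8 265.1]] [ 607.2 -446.9   50. ] [ 399.  -467.1   50. ]
100 [[372.3 112.1]] [[560.5 266.1]] [ 600.4 -425.1  100. ] [ 401.3 -444.3  100. ]
150 [[374.3  97.2]] [[573.3 267.2]] [ 593.6 -403.3  150. ] [ 403.7 -421.6  150. ]
200 [[376.4  81.4]] [[587.4 268.4]] [ 586.8 -381.4  200. ] [ 406.  -398.9  200. ]
250 [[378.5  64.8]] [[603.  269.7]] [ 580.  -359.6  250. ] [ 408.4 -376.2  250. ]
300 [[380.8  47.4]] [[620.3 271.2]] [ 573.2 -337.8  300. ] [ 410.7 -353.5  300. ]
1.7 [ 567.  -320.7  271.2]
1.75 [ 567.  -331.3  269.6]
1.8 [ 567.  -341.8  267.4]
```

```bash
python3 -m crank '[{"delta_pos":[-0.016,0.103,0],"rotation":[0,0,0],"grip":0},{"delta_pos":[0,0.103,0],"rotation":[0,0,0],"grip":0},{"delta_pos":[0,0.103,0],"rotation":[0,0,0],"grip":0},{"delta_pos":[0,0.103,0],"rotation":[0,0,0],"grip":0},{"delta_pos":[0,0.103,0],"rotation":[0,0,0],"grip":0},{"delta_pos":[0,0.103,0],"rotation":[0,0,0],"grip":0},{"delta_pos":[0,0,0],"rotation":[0,0,0],"grip":0},{"delta_pos":[0,0,0.092],"rotation":[0,0,0],"grip":0},{"delta_pos":[0,0,0.092],"rotation":[0,0,0],"grip":0},{"delta_pos":[0,0,0.092],"rotation":[0,0,0],"grip":0},{"delta_pos":[0,0,0.09],"rotation":[0,0,0],"grip":0},{"delta_pos":[0,0,0],"rotation":[0,0,0],"grip":0}]'; python3 -m crank '[{"delta_pos":[0,0,0],"rotation":[0,0,0],"grip":0},{"delta_pos":[0,-0.04,0],"rotation":[0,0,0],"grip":0},{"delta_pos":[0,-0.04,0],"rotation":[0,0,0],"grip":0},{"delta_pos":[0,-0.04,0],"rotation":[0,0,0],"grip":0},{"delta_pos":[0,0,0],"rotation":[0,0,0],"grip":0}]'; python3 -c "
from h import *
go(567,-313,253,0);cv2.imwrite('pics/side8.png',get_image('side')['color'])"
```

```text
t: 31.65
tool_pos: [564.6, -387.3, 242.3]
tool_rot: [-179.6, 0.6, 0.0]
contact_force: [-0.2, 0.1, -0.9]
opening: 0.3
finger_force: 0.0
t: 32.15
tool_pos: [569.3, -337.9, 250.7]
tool_rot: [-180.0, -0.2, 0.3]
contact_force: [0.7, -0.1, -0.6]
opening: -0.3
finger_force: 0.0
t 32.15 pos [ 569.3 -337.9  250.7] rot [-1.7997e+02 -1.5000e-01  3.0000e-01] F [ 0.7 -0.1 -0.6] op -0.3
total [-0.0054 -0.0622 -0.0057] [-0.0003 -0.0017  0.0034] n 1 per row [-0.0054 -0.0622 -0.0057] [-0.0003 -0.0017  0.0034]
```

```bash
python3 -m crank '[{"delta_pos":[0,-0.0625,-0.006],"rotation":[0,0,0],"grip":0},{"delta_pos":[0,-0.033,0],"rotation":[0,0,0],"grip":0},{"delta_pos":[0,-0.033,0],"rotation":[0,0,0],"grip":0},{"delta_pos":[0,-0.033,0.0025],"rotation":[0,0,0],"grip":0},{"delta_pos":[0,-0.033,0.0025],"rotation":[0,0,0],"grip":0},{"delta_pos":[0,0,0],"rotation":[0,0,0],"grip":0}]'; python3 -c "
from h import *
go(567,-205,233,0);cv2.imwrite('pics/side9.png',get_image('side')['color'])"
```

```text
t: 32.8
tool_pos: [568.0, -260.8, 248.9]
tool_rot: [-179.9, 0.0, 0.2]
contact_force: [0.5, 0.2, 0.5]
opening: 0.4
finger_force: 0.0
t 32.8 pos [ 568.  -260.8  248.9] rot [-1.7987e+02  4.0000e-02  2.1000e-01] F [0.5 0.2 0.5] op 0.4
total [-0.0021 -0.1393  0.0401] [-0.0015  0.0004  0.0023] n 2 per row [-0.001  -0.0697  0.0201] [-0.0007  0.0002  0.0012]
```

View pics/side9.png

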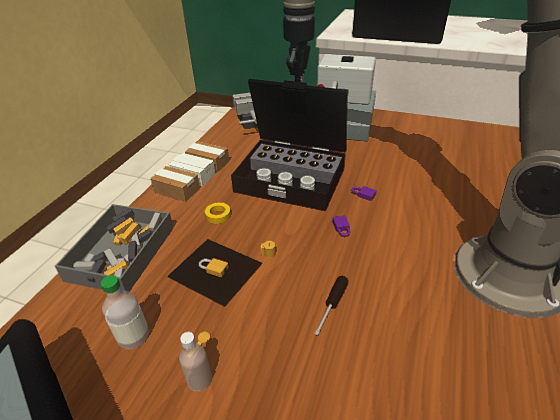

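The lid is swinging forward: its top edge is now near (250,80)–(347,92) and the gripper is behind it. Continue along the arc.

```bash
python3 -m crank '[{"delta_pos":[0,-0.0465,0.013],"rotation":[0,0,0],"grip":0},{"delta_pos":[0,-0.0465,0.013],"rotation":[0,0,0],"grip":0},{"delta_pos":[0,-0.0465,0.014],"rotation":[0,0,0],"grip":0},{"delta_pos":[0,-0.04,0.0283],"rotation":[0,0,0],"grip":0},{"delta_pos":[0,-0.04,0.0283],"rotation":[0,0,0],"grip":0},{"delta_pos":[0,-0.04,0.0283],"rotation":[0,0,0],"grip":0},{"delta_pos":[0,-0.03,0.039],"rotation":[0,0,0],"grip":0},{"delta_pos":[0,-0.03,0.039],"rotation":[0,0,0],"grip":0},{"delta_pos":[0,-0.03,0.039],"rotation":[0,0,0],"grip":0},{"delta_pos":[0,0,0],"rotation":[0,0,0],"grip":0}]';python3 -m crank '[{"delta_pos":[0,-0.0185,0.044],"rotation":[0,0,0],"grip":0},{"delta_pos":[0,-0.0185,0.044],"rotation":[0,0,0],"grip":0},{"delta_pos":[0,-0.006,0.025],"rotation":[0,0,0],"grip":0},{"delta_pos":[0,-0.006,0.024],"rotation":[0,0,0],"grip":0},{"delta_pos":[0,0,0],"rotation":[0,0,0],"grip":0},{"delta_pos":[0,0,0],"rotation":[0,0,0],"grip":0}]'
```

```text
t: 33.85
tool_pos: [565.6, -120.9, 149.5]
tool_rot: [-179.8, 0.3, 0.2]
contact_force: [-0.0, 0.6, 1.0]
opening: 0.1
finger_force: 0.0
t: 34.45
tool_pos: [567.9, -105.1, 98.0]
tool_rot: [180.0, -0.0, -0.0]
contact_force: [0.4, -0.3, 0.4]
opening: 0.2
finger_force: 0.0
```

```bash
python3 -m crank '[{"delta_pos":[0,-0.025,0.02],"rotation":[0,0,0],"grip":0},{"delta_pos":[0,0,0.02],"rotation":[0,0,0],"grip":0},{"delta_pos":[0,0,0.012],"rotation":[0,0,0],"grip":0},{"delta_pos":[0,0,0],"rotation":[0,0,0],"grip":0},{"delta_pos":[0,0,0],"rotation":[0,0,0],"grip":0}]';python3 -m crank '[{"delta_pos":[0,0,0.008],"rotation":[0,0,0],"grip":0},{"delta_pos":[0,0,0.006],"rotation":[0,0,0],"grip":0},{"delta_pos":[0,0,0],"rotation":[0,0,0],"grip":0},{"delta_pos":[0,0,0],"rotation":[0,0,0],"grip":0}]'
```

```text
t: 34.95
tool_pos: [568.1, -93.9, 77.0]
tool_rot: [-180.0, -0.0, 0.0]
contact_force: [-0.1, 1.0, 2.2]
opening: 0.0
finger_force: 0.9
t: 35.35
tool_pos: [567.0, -95.4, 70.8]
tool_rot: [180.0, 0.1, -0.0]
contact_force: [0.2, -0.1, 0.1]
opening: 0.2
finger_force: 0.0
```

```bash
python3 -m crank '[{"delta_pos":[0,0,0.004],"rotation":[0,0,0],"grip":0},{"delta_pos":[0,0,0.004],"rotation":[0,0,0],"grip":0},{"delta_pos":[0,0,0],"rotation":[0,0,0],"grip":0},{"delta_pos":[0,0,0],"rotation":[0,0,0],"grip":0}]'
```

```text
t: 35.75
tool_pos: [567.3, -95.5, 70.3]
tool_rot: [179.9, 0.1, -0.0]
contact_force: [-6.4, 0.3, 15.4]
opening: -0.0
finger_force: 8.0
```

```bash
python3 -m crank '[{"delta_pos":[0,0,-0.05],"rotation":[0,0,0],"grip":0},{"delta_pos":[0,0,-0.1],"rotation":[0,0,0],"grip":0},{"delta_pos":[0,0,-0.1],"rotation":[0,0,0],"grip":0},{"delta_pos":[0,0,-0.1],"rotation":[0,0,0],"grip":0},{"delta_pos":[0,0,-0.1],"rotation":[0,0,0],"grip":0},{"delta_pos":[0,0,-0.1],"rotation":[0,0,0],"grip":0},{"delta_pos":[0,0,0],"rotation":[0,0,0],"grip":0},{"delta_pos":[0,0,0],"rotation":[0,0,0],"grip":0},{"delta_pos":[0,0,0],"rotation":[0,0,0],"grip":0}]'; python3 -c "
from h import *
s=get_image('side')['color'];w=get_image('wrist')['color']
a=cv2.resize(s[140:320,150:400],None,fx=1.8,fy=1.8);b=cv2.resize(w[:,:],None,fx=.6,fy=.6)
o=np.zeros((330,800,3),np.uint8);o[:a.shape[0],:a.shape[1]]=a;o[:b.shape[0],455:455+b.shape[1]]=b;cv2.imwrite('pics/end.png',o)"
```

```text
t: 36.65
tool_pos: [566.6, -94.9, 286.5]
tool_rot: [180.0, 0.2, -0.0]
contact_force: [0.3, -0.1, -0.5]
opening: 0.1
finger_force: 0.0
```

View pics/end.png

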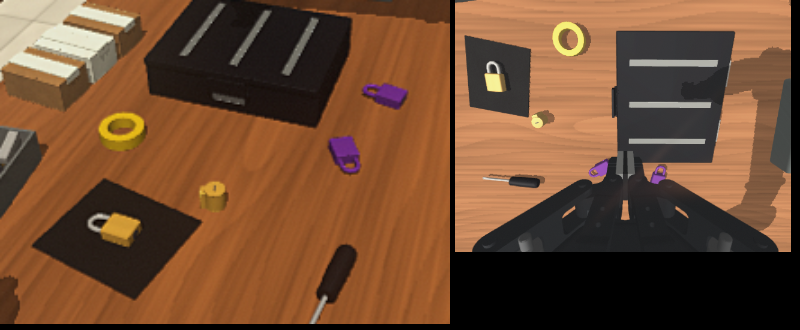

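The lid is flush and latched (side crop, catch at (228,98)). The padlock is flat on the mat at (118,228), the bystanders haven't moved and the arm is clear.

```bash
python3 -c "
from cell import workorder
print(workorder.finish_job())"
```

```text
the job is handed in; nothing more can be done
None
```

The job is handed in, with no verdict returned: the padlock lies on the mat, all three tins present stand in the trough with caps pressed home, the lid is shut past its catch, and the bystanders were left where they were.

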